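# Put the till key away and shut the cash box

## Task

Put the till key away for the night: lift the red key up and off its prong, leaving the other keys hanging, and lay it flat in the empty space of the open cash box, not dropped in from a height. Then tip the lid shut without slamming it and press down on its front edge until the catch snaps and the lid sits fully home. Leave the mug and the stapler where they are.

Things in the scene. Friction and masses are not known exactly. Their poses are not given: they have to be found in the camera images.
- red_key: red key, the till key, to be put away. Rigid, about 70 g, 106 mm long: plastic head 56 wide, 60 high, 9 thick with a hole 32 wide, 30 high; then steel collar and blade. Origin: centre of the hole. x: thickness, y: head's width, z: towards the head (its top at +29, blade's tip at -77 mm). Starts hung by the hole on a prong, z up, x as the stand's x
- green_key: green key, to stay hanging. Rigid, about 70 g, 106 mm long: plastic head 56 wide, 60 high, 9 thick with a hole 32 wide, 30 high; then steel collar and blade. Origin: centre of the hole. x: thickness, y: head's width, z: towards the head (its top at +29, blade's tip at -77 mm). Starts hung by the hole on a prong, z up, x as the stand's x
- yellow_key: yellow key, to stay hanging. Rigid, about 70 g, 106 mm long: plastic head 56 wide, 60 high, 9 thick with a hole 32 wide, 30 high; then steel collar and blade. Origin: centre of the hole. x: thickness, y: head's width, z: towards the head (its top at +29, blade's tip at -77 mm). Starts hung by the hole on a prong, z up, x as the stand's x
- key_stand: fixed wire stand, three prongs pointing to its -x. Origin: on the counter below the middle key; keys hang at x 0, y -115, 0, +115 mm, in any order. Prongs: 6 mm bars, axis at z 205 mm, from the frame (x +100 mm, 330 wide, 240 high) to x -12 mm, then sloping up to the tip at x -24 mm, top 218 mm. Raise a key 11 to 23 mm, draw it 45 mm to -x to clear. Foot plate 8 mm thick
- cash_box: blue steel cash box, fixed, 160 deep (x), 200 wide (y), 90 mm high with its lid. Origin: centre of the underside on the counter; -x: front with lock and catch, +x: hinge side, z up. Base 62 mm high, walls 3 mm; black tray inside. Coins fill the row y -97 to -38 mm behind a divider 24 mm high. A catch sticks 9 mm inward at the middle of the front wall, z 36 to 58 mm
- key_space (a point): centre of the floor of the empty space in the cash box (box frame x 0, y +31, z 12 mm), axes as the box. The space is x -77 to +77 mm, y -34 to +97 mm in the box frame
- lid_hinge (a point): middle of the lid's hinge axis, which runs along the box's y: box frame x +80, y 0, z 62 mm. Axes as the box. The hinge is stiff (0.4 N m): the lid stays where it is left
- lid_front (a point): middle of the lid's front edge on its outer face, 160 mm along the lid from the hinge; the outer face lies 28 mm off the hinge's plane. Shut, it is at box frame x -80, y 0, z 90 mm. Axes turn with the lid: z is the outer face's normal, -x points from hinge to front. Outer face is flat but for a folded wire handle, 6 mm high, 90 wide, 59 to 95 mm from the hinge
- lid (a joint): lid's opening angle in rad: 0 fully shut, 1.57 upright, at most 1.75. Lid: hollow steel shell 160 x 200 x 28 mm, 0.35 kg, with a tongue in the middle of its front edge reaching 23 mm below its rim. At about 0.1 rad the tongue meets the spring catch and the lid stands ajar; 7 N down on the front edge makes it snap past and stay shut
- mug: white mug, 82 mm wide, 95 mm high, origin at the centre of its underside; to be left alone
- stapler: red and black stapler, 135 x 36 mm, 56 mm high, origin at the centre of its underside; to be left alone

How it is judged (in metres and radians):
On the way, in this order (a step that is already met when the one before it is completed fails the run):
1. the red key lies flat and released in the empty space of the cash box, the lid still open (x of red_key in the frame of cash_box between -0.075 and 0.075 m and y of red_key in the frame of cash_box between -0.034 and 0.097 m and z of red_key in the frame of cash_box between 0.008 and 0.027 m and angle between the x axis of red_key and the z axis of cash_box, either way round below 0.2 rad and value of joint lid above 1 rad and contact force between red_key and the fingers below 0.05 N), for 0.2 s.
2. the lid is shut and caught (within 0.03 rad) (value of joint lid below 0.03 rad), for 0.2 s.
At the end, for the whole second after the job is handed in: The red key lies at rest and flat (within 0.2 rad) on the floor of the cash box's empty space, the lid is shut past its catch (within 0.03 rad of fully home), the green and yellow keys still hang and, like the mug and the stapler, are within 30 mm of where they began (x of red_key in the frame of cash_box between -0.075 and 0.075 m and y of red_key in the frame of cash_box between -0.034 and 0.097 m and z of red_key in the frame of cash_box between 0.008 and 0.027 m and angle between the x axis of red_key and the z axis of cash_box, either way round below 0.2 rad and value of joint lid below 0.03 rad and linear speed of red_key below 0.02 m/s and distance of each of green_key, yellow_key, mug, stapler from where it was at the start of the episode below 0.03 m); the robot touches nothing.
It fails at once if the lid is slammed: it comes down the last 0.5 rad faster than 2 rad/s (value of joint lid between 0.12 and 0.5 rad and velocity of joint lid below -2 rad/s).
It fails at once if the red key is dropped: it falls into the box faster than 1.7 m/s (distance between red_key and key_space below 0.12 m and linear speed of red_key above 1.7 m/s).
It fails at once if the green or the yellow key is moved more than 30 mm (distance of any of green_key, yellow_key from where it was at the start of the episode above 0.03 m).
It fails at once if the mug or the stapler is moved more than 30 mm (distance of any of mug, stapler from where it was at the start of the episode above 0.03 m).
It also fails if it takes over 70 s, if anything falls off the work surface, if the arm or the gripper's body presses on something with over 40 N, if the wrist force passes 120 N, or if a joint passes its speed limit or range.

## Robot

A 6-joint arm with a two-finger parallel gripper is mounted at the origin on the work surface. World frame = base frame: x ahead of the robot, y to its left, z up, the work surface at z = 0. Lengths are in mm, angles in degrees, forces in N, time in s.
With the tool pointing down it reaches from about 350 to 850 mm from the base axis. Payload 8.1 kg.
Tool frame: the origin (TCP) lies at the very end of the fingers, on their centre line; the grasp point (between the pads) lies 19 mm behind it; z points along the fingers, y is the line along which they close (so a half turn about z gives the same grasp; the last joint's range is limited). The gripper opens to 85 mm and grips with 20 to 120 N. Pads are 22 mm wide; open, the fingers measure 114 mm over their backs; the gripper's body (76 mm by 85 mm) begins 54 mm behind the grasp point. The pads swing forward as they close: fully open they stand 13 mm farther back than shut.
Start: joints at [69.763, 7.471, 85.268, -0, 87.261, -4.893], TCP at [158.744, 578.624, 231.292] pointing down, gripper open.
Joint ranges: [-169.43, 169.43], [-51.17, 129.36], [1.28, 143.12], [-76.62, 256.62], [0, 156.53], [-152.29, 152.29]. Speed limits (degrees/s): [136.94, 136.94, 159.86, 180, 180, 180].

## Interface

Orientations are given as [roll, pitch, yaw] about the fixed x, y, z axes, in that order (R = Rz(yaw) Ry(pitch) Rx(roll)).
In Python, from bench import * gives the robot as it stands.
- The arm moves only by the tool play_rows, never from a script. Its argument "increments" is a list of rows, each a list of 3 entries, a list of its own where there are three numbers: the gripper's target within -1 to 1 (fully open at 1, half-way at 0, shut at -1), then the shift along the tool's x, y, z in mm, then the turn about the tool's z in rad. A call has 1 to 12 rows; each row shifts and turns the commanded pose from where the row before left it, along the tool's axes as they then stand; what a row does not reach is not made up. A row lasts 1/12 s, in which the tool goes at most 41.7 mm and 7.16 degrees, less where a joint would pass 70% of its speed; a pose out of reach is approached as far as the arm can. A call is refused whole if a number of a shift passes 41.7 or a number of a turn 0.125, either way. A call with a gripper value outside its range is refused whole. The fingers move at their own pace and stop on an object; "force" is the grip in N (left out, the last holds). Time passes only in rows, so rows that do not move let the fingers close. It gives the time, the measured TCP pose, the force, the opening and the grip force at its end, in the units of the state.
- sense(): the state, without advancing time (a new reading comes with each control period).
- snapshot(name): name is "scene" or "top" or "wrist"; returns a dict with "color" (420x560x3 uint8, red, green, blue), "intrinsics" (3x3 intrinsics, pixels), "world_from_camera" (4x4, takes a point from camera to world coordinates). Camera axes: x right, y down, z forward; pixel columns grow to the right and rows downward; lengths in mm; the calibration is good to about 2 mm. A picture is of the moment at which its call begins. There is no depth.
- hand_in(): hands the job in; it is judged then, once.
Trained networks look in a picture, given as the dict that the camera call returned (one of the last four; its "shot" number tells which), for a name from the list of things; names that differ only in an ending like _2 or _b are one class to them, and where a whole thing is asked for, a point or a joint stands for the part that bears it (a point fixed in the world has none). Each returns a list of dicts, best first, with "p" (0 to 1); they miss things now and then, are a little off and sometimes report something else, mostly with a low value. They report only what shows in the picture. A call takes as long as a camera call.
- find_in(query, picture): "xyz" ([x, y, z] in mm, in the coordinates of the camera as it stood for that picture, good to about 4 mm: the middle of the surface that is visible of it).
- regions_of(query, picture): "mask" (420x560 bool, what is visible of it).
- pinpoint(query, picture): "xyz" ([x, y, z] in mm, in the coordinates of the camera as it stood for that picture, good to about 4 mm: a listed point, or the origin of a listed thing).
The state is a dict: "time": time; "joint_pos": joint angles; "qd": joint speeds; "joint_efforts": joint torques, N m; "tool_pos": TCP position; "tcp_rot": TCP orientation; "ft_force": force on the tool from outside, world axes, zero at the start; "wrist_torque": the same for the moment, N m; "finger_gap": finger opening in mm; "grip_force": force on a finger pad.
Only numpy, scipy, OpenCV 4.12 (cv2) and the standard library are available. Lean on these libraries where they do the work, as an engineer would, in place of code of your own. Each camera call takes 0.05 s, during which the arm holds its last target. There are 200 camera calls.

## Working session

There is one attempt and no reset: what is moved stays moved. The work goes in short steps, Python scripts to look and compute and a tool call to move; the robot and the scene stay as the last step left them, time stands still between calls to the robot, and variables do not carry over. Pictures are saved under pics/ and viewed, at most 10 in all, crops included, and the job is handed in when it is done.

Besides the shell and the picture viewer there is one more tool, called after "Emit:" as a command line: name --argument value ..., lists and objects as JSON in quotes. play_rows: Moves the arm, as the interface text tells. Its arguments: {"type":"object","properties":{"increments":{"type":"array","items":{"type":"array"}},"force":{"type":"number"}},"required":["increments"]}

```bash
mkdir -p pics
cat > h.py <<'E'
from bench import *
import numpy as np, cv2
from scipy.spatial.transform import Rotation as R
def W(p,s): return (s["world_from_camera"]@np.append(p,1))[:3]
def save(s,n): cv2.imwrite(f"pics/{n}.png",cv2.cvtColor(s["color"],cv2.COLOR_RGB2BGR))
E
python3 - <<'E'
from h import *
for c in ("scene","top"):
    s=snapshot(c); save(s,c+"0")
    print(c,s["world_from_camera"].round(2).tolist())
    for q in ["red_key","green_key","yellow_key","key_stand","cash_box","key_space","lid_hinge","lid_front","mug","stapler"]:
        r=pinpoint(q,s)
        print(q,[(W(d["xyz"],s).round(0).tolist(),round(d["p"],2)) for d in r[:2]])
st=sense();print(st["tool_pos"],st["tcp_rot"],st["finger_gap"])
E
python3 -c "
import cv2,numpy as np
a=[cv2.imread(f'pics/{c}0.png') for c in('scene','top')]
cv2.imwrite('pics/both.png',cv2.resize(np.hstack(a),(800,300)))"
```

```text
scene [[-0.71, 0.59, -0.39, 1014.87], [0.71, 0.59, -0.39, 474.05], [0.0, -0.55, -0.84, 1123.97], [0.0, 0.0, 0.0, 1.0]]
red_key [([546.0, 122.0, 190.0], 0.54)]
green_key [([509.0, 350.0, 190.0], 0.56)]
yellow_key [([526.0, 234.0, 192.0], 0.84)]
key_stand [([524.0, 234.0, 2.0], 0.81)]
cash_box [([500.0, -239.0, -2.0], 0.92)]
key_space [([490.0, -208.0, 7.0], 0.88)]
lid_hinge [([576.0, -224.0, 59.0], 0.86), ([491.0, -209.0, 9.0], 0.35)]
lid_front [([594.0, -221.0, 223.0], 0.68)]
mug [([654.0, -182.0, -1.0], 0.86)]
stapler [([716.0, 245.0, -1.0], 0.91), ([498.0, -239.0, -0.0], 0.63)]
top [[0.01, -1.0, 0.08, 455.97], [-1.0, -0.01, 0.01, 11.05], [-0.01, -0.08, -1.0, 1316.92], [0.0, 0.0, 0.0, 1.0]]
red_key [([544.0, 121.0, 194.0], 0.48)]
green_key [([508.0, 349.0, 194.0], 0.43)]
yellow_key [([525.0, 240.0, 191.0], 0.55)]
key_stand [([528.0, 238.0, 1.0], 0.66)]
cash_box [([495.0, -235.0, -0.0], 0.85)]
key_space [([483.0, -209.0, 16.0], 0.7)]
lid_hinge [([578.0, -223.0, 62.0], 0.67), ([594.0, -213.0, 222.0], 0.18)]
lid_front [([709.0, 246.0, 2.0], 0.69), ([599.0, -215.0, 223.0], 0.56)]
mug [([656.0, -180.0, 1.0], 0.77)]
stapler [([710.0, 246.0, 4.0], 0.84)]
[158.74863164 578.61450511 231.27808785] [-1.79996942e+02  1.94534413e-04  1.64655895e+02] 85.18750209061919
```

View pics/scene0.png

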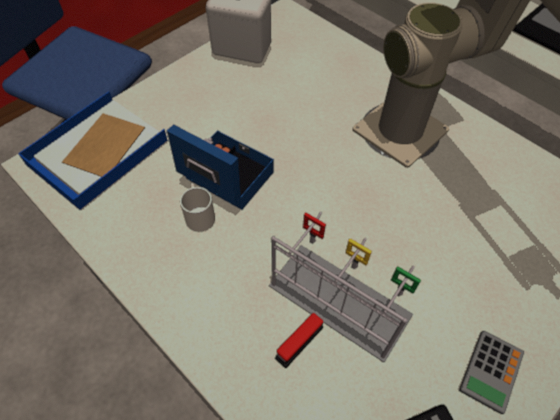

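View pics/top0.png

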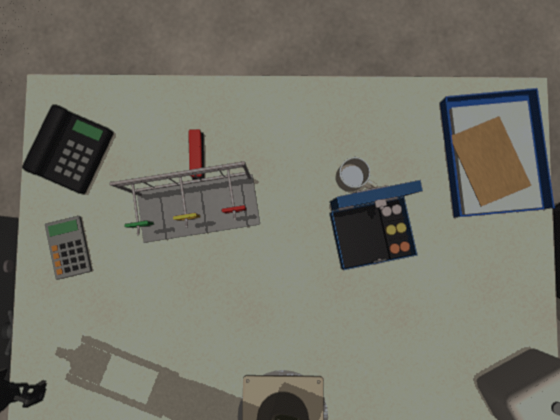

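The scene view shows the red key nearest the box (px 314,226), then yellow and green. The lid stands open with the coins on its -y side. The top view agrees: red (234,209), box (375,235), mug (352,175), stapler (196,150). The network positions match the given sizes: key spacing about 115 mm and key height about 193 mm. I'll move above the red key.

Emit:
play_rows --increments '[[1,[0,0,-35],0],[1,[0,0,-35],0],[1,[-31,-21,0],0],[1,[-31,-21,0],0],[1,[-31,-21,0],0],[1,[-31,-21,0],0],[1,[-31,-21,0],0],[1,[-31,-21,0],0],[1,[-31,-21,0],0],[1,[-31,-21,0],0],[1,[-31,-21,0],0],[1,[-31,-21,0],0]]'

```text
time: 2.1
tool_pos: [403.0, 292.5, 301.6]
tcp_rot: [180.0, 0.0, 164.7]
ft_force: [0.9, 0.3, -0.4]
finger_gap: 85.1
grip_force: 0.0
```

Emit:
play_rows --increments '[[1,[-31,-21,0],0],[1,[-31,-21,0],0],[1,[-31,-21,0],0],[1,[-31,-21,0],0],[1,[0,0,0],-0.107],[1,[0,0,0],-0.107],[1,[0,0,0],-0.107],[1,[0,0,0],-0.107],[1,[0,0,0],0],[1,[0,0,0],0]]'

```text
time: 2.93
tool_pos: [499.5, 180.2, 301.3]
tcp_rot: [-180.0, 0.0, -171.0]
ft_force: [0.3, 0.7, -0.0]
finger_gap: 85.5
grip_force: 0.0
```

Run:
```python
from h import *
st=sense();print(st["tool_pos"],st["tcp_rot"],st["time"])
s=snapshot("wrist"); save(s,"w1"); print(s["world_from_camera"].round(2).tolist())
t=snapshot("top")
for S in (s,t):
  for q in ["red_key","green_key","yellow_key","cash_box","key_space","lid_hinge","lid_front"]:
    r=pinpoint(q,S); print(q,[(W(d["xyz"],S).round(0).tolist(),round(d["p"],2)) for d in r[:1]])
```

```text
[499.49758346 180.23796062 301.3456003 ] [-1.79998569e+02  6.13293690e-03 -1.71011734e+02] 2.9333
[[-0.16, 0.94, 0.31, 420.92], [0.99, 0.15, 0.05, 167.17], [-0.0, 0.31, -0.95, 443.59], [0.0, 0.0, 0.0, 1.0]]
red_key [([546.0, 123.0, 191.0], 0.56)]
green_key [([505.0, 349.0, 196.0], 0.79)]
yellow_key [([530.0, 233.0, 194.0], 0.61)]
cash_box []
key_space []
lid_hinge []
lid_front []
red_key [([546.0, 119.0, 194.0], 0.6)]
green_key [([577.0, -224.0, 62.0], 0.51)]
yellow_key []
cash_box [([497.0, -236.0, -1.0], 0.88)]
key_space [([485.0, -210.0, 10.0], 0.83)]
lid_hinge [([487.0, -206.0, 12.0], 0.72)]
lid_front [([594.0, -216.0, 224.0], 0.97)]
```

View pics/w1.png

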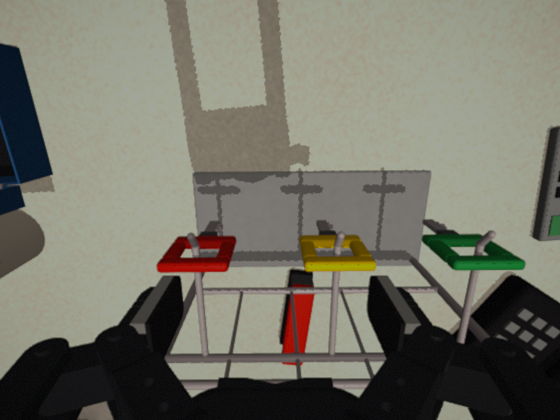

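The wrist view shows the three heads: red (198,253), yellow (337,252) and green (472,252), with the fingers at the bottom. The arm lagged short of its target by about (46,-59) mm. I'll refine the red key's position from its head-top edge.

Run:
```python
from h import *
s=snapshot("wrist"); K=s["intrinsics"]; T=s["world_from_camera"]
def bp(u,v,z):
    d=T[:3,:3]@np.linalg.solve(K,[u,v,1]); return (T[:3,3]+d*(z-T[2,3])/d[2]).round(1)
for q in ["red_key","yellow_key","green_key"]:
    m=regions_of(q,s)[0]["mask"]; n,l,stt,c=cv2.connectedComponentsWithStats(m.astype(np.uint8))
    ys,xs=np.where(l==1+np.argmax(stt[1:,4])); vb=ys.max()
    sel=xs[ys>=vb-8]; print(q,vb,sel.min(),sel.max(),"top back edge L,R",bp(sel.min(),vb-4,222),bp(sel.max(),vb-4,222),bp(sel.mean(),vb+.5,222))
```

```text
red_key 272 156 228 top back edge L,R [549.5  95.3 222. ] [540.7 149.9 222. ] [549.1 121.9 222. ]
yellow_key 271 303 375 top back edge L,R [530.6 206.6 222. ] [521.8 261.1 222. ] [529.9 235.1 222. ]
green_key 270 444 524 top back edge L,R [512.5 313.  222. ] [502.6 373.5 222. ] [511.  346.1 222. ]
```

Emit:
play_rows --increments '[[1,[-9,-16,0],0],[1,[-9,-16,0],0],[1,[-9,-16,0],0],[1,[-9,-16,0],0],[1,[0,0,20],0],[1,[0,0,20],0],[1,[0,0,0],0],[1,[0,0,0],0]]'

```text
time: 4.6
tool_pos: [544.4, 122.7, 260.1]
tcp_rot: [180.0, -0.2, -170.8]
ft_force: [0.0, -0.3, 0.6]
finger_gap: 85.3
grip_force: 0.0
```

Emit:
play_rows --increments '[[1,[0,0,20],0],[1,[0,0,20],0],[1,[0,0,20],0],[1,[0,0,16],0],[1,[0,0,0],0],[0.1,[0,0,0],0],[0.1,[0,0,0],0],[0.1,[0,0,0],0],[0.1,[0,0,0],0],[0.1,[0,0,0],0],[0.1,[0,0,0],0],[0.1,[0,0,0],0]]' --force 25

```text
time: 5.6
tool_pos: [546.6, 123.1, 187.8]
tcp_rot: [180.0, 0.2, -170.8]
ft_force: [-1.1, 1.3, 7.2]
finger_gap: 55.5
grip_force: 27.9
```

Emit:
play_rows --increments '[[0.1,[0,0,-5],0],[0.1,[0,0,-5],0],[0.1,[0,0,-5],0],[0.1,[0,0,-4],0],[0.1,[0,0,0],0],[0.1,[0,0,0],0],[0.1,[0,0,0],0]]'

```text
time: 6.18
tool_pos: [545.1, 122.8, 204.1]
tcp_rot: [-180.0, -0.0, -170.8]
ft_force: [-0.4, 0.1, 0.1]
finger_gap: 56.0
grip_force: 27.3
```

Run:
```python
from h import *
s=snapshot("wrist"); save(s,"w2")
for q in ["red_key","yellow_key"]: print(q,[(W(d["xyz"],s).round(0).tolist(),round(d["p"],2)) for d in pinpoint(q,s)[:1]])
```

```text
red_key [([545.0, 120.0, 207.0], 0.64)]
yellow_key [([531.0, 236.0, 192.0], 0.83)]
```

View pics/w2.png

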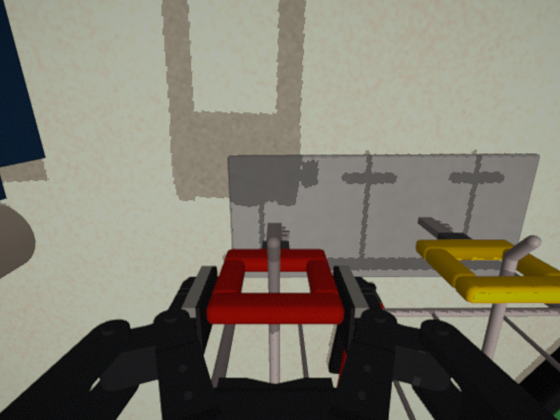

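The red key is held (head 275,285) with the prong through its hole. It has risen about 16 mm, inside the 11–23 mm window. Next I draw it off along stand -x (tool +x).

Emit:
play_rows --increments '[[0.1,[6,0,0],0],[0.1,[8,0,0],0],[0.1,[8,0,0],0],[0.1,[8,0,0],0],[0.1,[8,0,0],0],[0.1,[8,0,0],0],[0.1,[8,0,0],0],[0.1,[8,0,0],0],[0.1,[8,0,0],0],[0.1,[0,0,0],0],[0.1,[0,0,0],0]]'

```text
time: 7.25
tool_pos: [475.9, 111.6, 204.5]
tcp_rot: [-180.0, 0.0, -170.8]
ft_force: [-0.8, 0.8, -1.5]
finger_gap: 55.6
grip_force: 27.3
```

Run:
```python
from h import *
s=snapshot("top"); K=s["intrinsics"]; T=s["world_from_camera"]
def bp(u,v,z):
    d=T[:3,:3]@np.linalg.solve(K,[u,v,1]); return T[:3,3]+d*(z-T[2,3])/d[2]
m=regions_of("cash_box",s)[0]["mask"]; ys,xs=np.where(m); print(xs.min(),xs.max(),ys.min(),ys.max())
P=np.array([bp(u,ys[xs==u].max()+.5,62)[:2] for u in range(xs.min()+12,xs.max()-14)])
vx,vy,x0,y0=cv2.fitLine(P.astype(np.float32),cv2.DIST_HUBER,0,.01,.01).ravel()
if vy<0: vx,vy=-vx,-vy
th=np.arctan2(-vx,vy); print("yaw",np.degrees(th),"ends",P[[0,-1]],"resid",np.abs((P-[x0,y0])@[vy,-vx]).mean())
X=np.array([np.cos(th),np.sin(th)]);Y=np.array([-X[1],X[0]])
Q=np.array([bp(xs[ys==v].max()+.5,v,62)[:2] for v in range(ys.max()-45,ys.max()-15)])
ymin=np.median(Q@Y); xf=np.array([x0,y0])@X
print("centre",(xf+80)*X+(ymin+100)*Y)
for q in ["cash_box","key_space","lid_front","mug"]: print(q,[(W(d["xyz"],s).round(0).tolist(),round(d["p"],2)) for d in pinpoint(q,s)[:2]])
save(s,"top2")
```

```text
329 422 180 269
yaw 11.65859 ends [[ 404.37631155 -150.20659125]
 [ 435.11224399 -324.77782903]] resid 1.1445821839790018
centre [ 496.93973285 -238.17855734]
cash_box [([494.0, -235.0, 0.0], 0.81)]
key_space [([486.0, -207.0, 13.0], 0.94)]
lid_front [([596.0, -216.0, 225.0], 0.85)]
mug [([655.0, -179.0, 2.0], 0.74)]
```

Emit:
play_rows --increments '[[0.1,[10,-10,0],0],[0.1,[5,-20,0],0],[0.1,[3,-30,0],0],[0.1,[3,-34,0],0],[0.1,[3,-36,0],0],[0.1,[3,-36,0],0],[0.1,[3,-36,0],0],[0.1,[3,-36,0],0],[0.1,[3,-36,0],0],[0.1,[3,-36,0],0],[0.1,[0,-34,0],0],[0.1,[0,-28,0],0]]'

```text
time: 8.55
tool_pos: [496.9, -264.5, 204.1]
tcp_rot: [-180.0, -0.0, -170.9]
ft_force: [0.3, 0.2, -0.9]
finger_gap: 55.1
grip_force: 27.3
```

Emit:
play_rows --increments '[[0.1,[0,0,0],0.118],[0.1,[0,0,0],0.118],[0.1,[0,0,0],0.118],[0.1,[0,0,0],0.118],[0.1,[0,0,0],0.118],[0.1,[0,0,0],0.118],[0.1,[0,0,0],0.118],[0.1,[0,0,0],0.118],[0.1,[0,0,0],0.118],[0.1,[0,0,0],0.118],[0.1,[0,0,0],0.118],[0.1,[0,0,0],0.118]]'

```text
time: 9.55
tool_pos: [497.1, -261.9, 204.0]
tcp_rot: [-180.0, -0.0, 107.7]
ft_force: [-0.4, -0.9, -1.3]
finger_gap: 55.5
grip_force: 27.4
```

Emit:
play_rows --increments '[[0.1,[0,0,0],0.12],[0.1,[0,0,0],0],[0.1,[0,0,0],0]]'

```text
time: 9.8
tool_pos: [497.0, -261.8, 204.1]
tcp_rot: [-180.0, -0.0, 101.4]
ft_force: [0.8, -0.2, -0.4]
finger_gap: 55.4
grip_force: 27.4
```

Run:
```python
from h import *
s=snapshot("wrist"); save(s,"w3")
for q in ["red_key","cash_box","key_space","lid_hinge"]: print(q,[(W(d["xyz"],s).round(0).tolist(),round(d["p"],2)) for d in pinpoint(q,s)[:2]])
```

```text
red_key [([497.0, -262.0, 205.0], 0.62)]
cash_box [([496.0, -241.0, 2.0], 0.73)]
key_space [([483.0, -208.0, 11.0], 0.65)]
lid_hinge [([578.0, -225.0, 63.0], 0.9)]
```

View pics/w3.png

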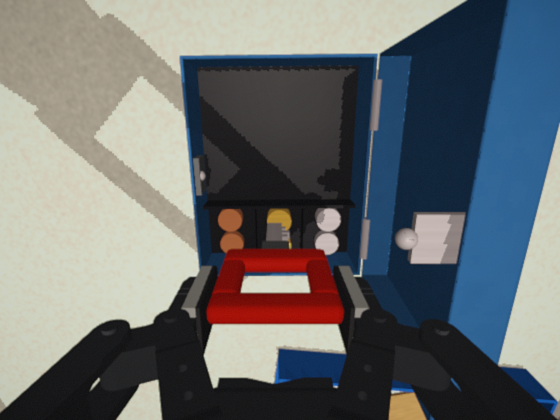

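The box is square to the gripper in this view: empty space at (275,130), divider at row 203, lid on the right. The key hangs vertical. I'll shift a little away from the divider and go down.

Emit:
play_rows --increments '[[0.1,[4,0,0],0],[0.1,[0,0,20],0],[0.1,[0,0,25],0],[0.1,[0,0,25],0],[0.1,[0,0,20],0],[0.1,[0,0,12],0],[0.1,[0,0,8],0],[0.1,[0,0,4],0],[0.1,[0,0,0],0],[0.1,[0,0,0],0]]' --force 20

```text
time: 10.88
tool_pos: [496.9, -258.2, 91.4]
tcp_rot: [179.9, 0.1, 101.2]
ft_force: [0.0, 0.2, -1.0]
finger_gap: 55.7
grip_force: 27.3
```

Emit:
play_rows --increments '[[0.1,[0,0,2],0],[0.1,[0,0,2],0],[0.1,[0,0,2],0],[0.1,[0,0,1],0],[0.1,[0,0,0],0],[0.1,[0,0,0],0]]'

```text
time: 11.38
tool_pos: [496.6, -258.2, 84.0]
tcp_rot: [180.0, 0.0, 101.2]
ft_force: [-2.0, -0.2, 4.7]
finger_gap: 55.4
grip_force: 27.8
```

Emit:
play_rows --increments '[[0.1,[5,0,1],0],[0.1,[5,0,1],0],[0.1,[5,0,1],0],[0.1,[5,0,1.2],0],[0.1,[5,0,1.2],0],[0.1,[5,0,1.5],0],[0.1,[5,0,2],0],[0.1,[0,0,0],0],[0.1,[0,0,0],0]]'

```text
time: 12.13
tool_pos: [490.4, -223.8, 75.9]
tcp_rot: [179.9, 0.1, 101.2]
ft_force: [-1.2, 1.8, 8.0]
finger_gap: 55.2
grip_force: 30.4
```

Run:
```python
from h import *
s=snapshot("wrist"); save(s,"w4")
```

```text
(no output)
```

View pics/w4.png

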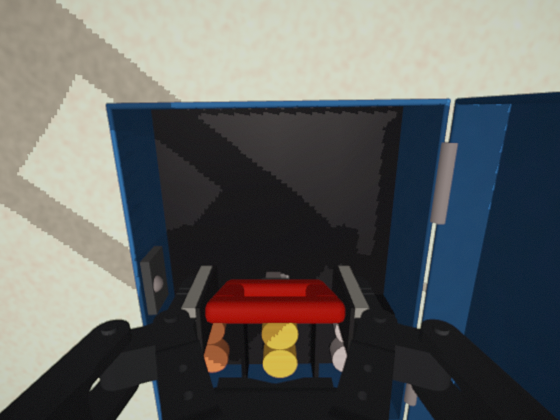

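The head is now seen edge-on (275,300), so it is pivoting about the pads as intended. I'll continue along the arc.

Emit:
play_rows --increments '[[0.1,[4.5,0,2],0],[0.1,[4.5,0,2],0],[0.1,[4.5,0,3],0],[0.1,[4.5,0,3],0],[0.1,[4,0,3.5],0],[0.1,[4,0,3.5],0],[0.1,[4,0,4],0],[0.1,[4,0,4],0],[0.1,[3,0,4.5],0],[0.1,[3,0,4.5],0],[0.1,[0,0,0],0]]'

```text
time: 13.1
tool_pos: [482.0, -183.2, 40.4]
tcp_rot: [179.9, -0.0, 101.2]
ft_force: [0.5, 3.8, 6.4]
finger_gap: 55.5
grip_force: 31.6
```

Emit:
play_rows --increments '[[0.1,[3,0,4.5],0],[0.1,[2,0,5],0],[0.1,[2,0,4],0],[0.1,[2,0,4],0],[0.1,[1,0,3],0],[0.1,[1,0,2],0],[0.1,[0,0,0],0],[0.1,[0,0,0],0]]'

```text
time: 13.77
tool_pos: [479.6, -173.5, 17.9]
tcp_rot: [180.0, 0.0, 101.2]
ft_force: [0.6, 2.3, 2.2]
finger_gap: 55.8
grip_force: 29.7
```

Emit:
play_rows --increments '[[0.6,[0,0,0],0],[0.6,[0,0,0],0],[0.6,[0,0,0],0],[0.6,[0,0,0],0],[0.6,[0,0,0],0],[0.6,[0,0,-10],0],[0.6,[0,0,-20],0],[0.6,[0,0,-30],0],[0.6,[0,0,-40],0],[0.6,[0,0,-40],0],[0.6,[0,0,0],0]]'

```text
time: 14.68
tool_pos: [484.1, -175.7, 168.2]
tcp_rot: [179.4, 0.5, 101.2]
ft_force: [1.2, -1.1, 2.2]
finger_gap: 68.1
grip_force: 0.0
```

Run:
```python
from h import *
s=snapshot("wrist"); save(s,"w5")
for q in ["red_key","lid_front","lid_hinge","cash_box"]: print(q,[(W(d["xyz"],s).round(0).tolist(),round(d["p"],2)) for d in pinpoint(q,s)[:2]])
```

```text
red_key [([484.0, -183.0, 13.0], 0.82)]
lid_front [([498.0, -241.0, -1.0], 0.47)]
lid_hinge [([576.0, -222.0, 65.0], 0.77)]
cash_box [([499.0, -240.0, -0.0], 0.66)]
```

View pics/w5.png

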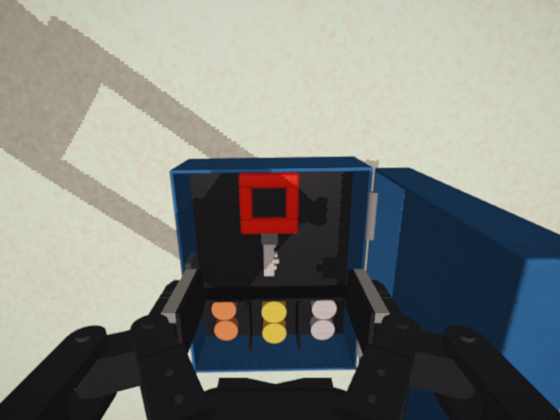

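The key lies flat in the empty space (head 268,203, blade down to 268,275) and is released, with the lid still upright. Next I close the fingers, rise, and go over behind the lid.

Emit:
play_rows --increments '[[-1,[0,0,-30],0],[-1,[0,0,-35],0],[-1,[0,0,-35],0],[-1,[-10,0,-20],0],[-1,[-10,20,0],0],[-1,[-10,25,0],0],[-1,[-10,25,0],0],[-1,[-10,25,0],0],[-1,[-10,25,0],0],[-1,[-5,25,0],0],[-1,[0,10,0],0],[-1,[0,0,0],0]]' --force 40

```text
time: 15.93
tool_pos: [644.9, -206.4, 274.2]
tcp_rot: [-179.8, -0.2, 101.2]
ft_force: [0.9, -0.0, 0.9]
finger_gap: 0.0
grip_force: 0.0
```

Run:
```python
from h import *
st=sense(); p=np.array(st["tool_pos"]); print(p,st["finger_gap"])
s=snapshot("top")
for q in ["lid_front","mug"]: print(q,[(W(d["xyz"],s).round(0).tolist(),round(d["p"],2)) for d in pinpoint(q,s)[:2]])
s=snapshot("scene"); save(s,"s2")
for q in ["lid_front","lid_hinge"]: print(q,[(W(d["xyz"],s).round(0).tolist(),round(d["p"],2)) for d in pinpoint(q,s)[:2]])
th=np.radians(11);d=p[:2]-[497,-237.5];print("box",d@[np.cos(th),np.sin(th)],d@[-np.sin(th),np.cos(th)])
```

```text
[ 644.94127637 -206.39212534  274.23431863] 0.0056172848239564935
lid_front [([601.0, -214.0, 223.0], 0.97)]
mug [([655.0, -181.0, 1.0], 0.85)]
lid_front [([597.0, -213.0, 225.0], 0.56)]
lid_hinge [([578.0, -224.0, 62.0], 0.56)]
box 151.15884075167057 2.307809061791513
```

View pics/s2.png

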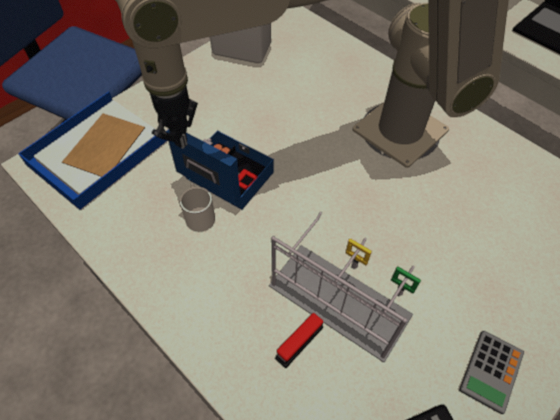

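The scene view shows the closed gripper behind the lid's top edge (px 175,135), the key in the box, and the other keys, mug and stapler untouched. Lower behind the lid and touch it.

Emit:
play_rows --increments '[[-1,[0,0,20],0],[-1,[0,0,20],0],[-1,[0,0,15],0],[-1,[0,0,7],0],[-1,[0,-6,0],0],[-1,[0,-6,0],0],[-1,[0,-6,0],0],[-1,[0,-6,0],0],[-1,[0,-6,0],0],[-1,[0,0,0],0]]'

```text
time: 17.07
tool_pos: [614.0, -213.7, 217.1]
tcp_rot: [179.9, 0.1, 101.1]
ft_force: [-0.2, -0.2, -1.1]
finger_gap: 0.3
grip_force: 0.0
```

Emit:
play_rows --increments '[[-1,[0,-8,0],0],[-1,[0,-10,0],0],[-1,[0,-10,0],0],[-1,[0,-10,0],0],[-1,[0,-10,1],0],[-1,[0,-10,2],0],[-1,[0,0,0],0]]'

```text
time: 17.65
tool_pos: [557.7, -225.2, 216.0]
tcp_rot: [179.8, 0.2, 101.2]
ft_force: [-5.4, 0.4, 12.3]
finger_gap: -0.2
grip_force: 5.7
```

Run:
```python
from h import *
st=sense(); print(st["tool_pos"],st["ft_force"])
s=snapshot("scene"); a=s["color"][80:260,80:340]; cv2.imwrite("pics/s3.png",cv2.cvtColor(cv2.resize(a,None,fx=3,fy=3),cv2.COLOR_RGB2BGR))
for q in ["lid_front","lid_hinge"]: print(q,[(W(d["xyz"],s).round(0).tolist(),round(d["p"],2)) for d in pinpoint(q,s)[:2]])
```

```text
[ 557.67232014 -225.22880829  215.99678993] [-5.38229714  0.36461111 12.33338874]
lid_front [([546.0, -224.0, 223.0], 0.65)]
lid_hinge [([576.0, -223.0, 58.0], 0.7)]
```

View pics/s3.png

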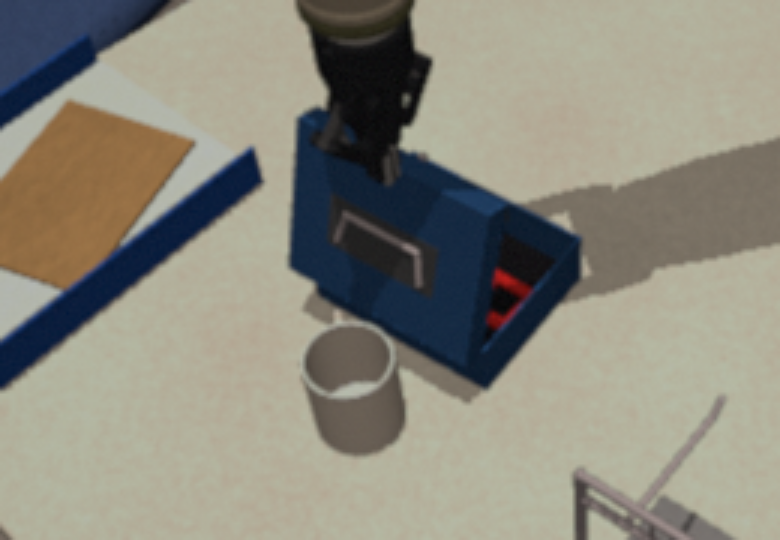

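The lid is tilting shut with the finger near its front edge (px 385,170 in the crop). The lid's front edge is at about (546,-224,223). Continue along the arc, slightly lower.

Emit:
play_rows --increments '[[-1,[0,-8,6],0],[-1,[0,-9,6],0],[-1,[0,-9,5],0],[-1,[0,-9,5],0],[-1,[0,-9,5.5],0],[-1,[0,-9,5.5],0],[-1,[0,0,0],0]]'

```text
time: 18.38
tool_pos: [504.7, -235.0, 180.3]
tcp_rot: [180.0, 0.1, 101.1]
ft_force: [-0.2, 0.1, -0.1]
finger_gap: -0.3
grip_force: 1.0
```

Emit:
play_rows --increments '[[-1,[0,-8,6.5],0],[-1,[0,-8,6.5],0],[-1,[0,-7,7.5],0],[-1,[0,-7,7.5],0],[-1,[0,-5.5,8.5],0],[-1,[0,-5.5,8.5],0],[-1,[0,-4,8.5],0],[-1,[0,-4,8.5],0],[-1,[0,0,0],0]]'

```text
time: 19.13
tool_pos: [455.8, -243.2, 115.1]
tcp_rot: [-179.8, -0.2, 101.1]
ft_force: [-0.4, -0.1, -0.2]
finger_gap: -0.0
grip_force: 0.0
```

Emit:
play_rows --increments '[[-1,[0,-4,4],0],[-1,[0,-4,4],0],[-1,[0,-3,3],0],[-1,[0,0,3],0],[-1,[0,0,3],0],[-1,[0,0,3],0],[-1,[0,0,2],0],[-1,[0,0,2],0],[-1,[0,0,0],0],[-1,[0,0,0],0]]'

```text
time: 19.97
tool_pos: [446.9, -246.0, 93.6]
tcp_rot: [-180.0, -0.0, 101.2]
ft_force: [-0.4, 0.6, -0.2]
finger_gap: 0.3
grip_force: 0.0
```

Emit:
play_rows --increments '[[-1,[0,0,1],0],[-1,[0,0,1],0],[-1,[0,0,1],0],[-1,[0,0,1],0],[-1,[0,0,0],0],[-1,[0,0,0],0]]'

```text
time: 20.47
tool_pos: [447.0, -246.1, 90.5]
tcp_rot: [-180.0, -0.0, 101.2]
ft_force: [-3.2, 1.3, 6.2]
finger_gap: -0.0
grip_force: 3.4
```

Emit:
play_rows --increments '[[-1,[0,0,1],0],[-1,[0,0,1],0],[-1,[0,0,1],0],[-1,[0,0,1],0],[-1,[0,0,0],0],[-1,[0,0,0],0]]'

```text
time: 20.97
tool_pos: [447.2, -246.3, 90.1]
tcp_rot: [-180.0, 0.0, 101.2]
ft_force: [-18.4, 11.9, 40.0]
finger_gap: 0.2
grip_force: 19.7
```

It is solid at z = 90 mm, the shut height, with 40 N on it. Back off and check.

Emit:
play_rows --increments '[[-1,[0,0,-5],0],[-1,[0,0,-20],0],[-1,[0,0,-30],0],[-1,[0,0,-35],0],[-1,[0,0,-35],0],[-1,[-30,0,-20],0],[-1,[0,0,0],0],[-1,[0,0,0],0],[-1,[0,0,0],0]]'

```text
time: 21.72
tool_pos: [452.4, -275.3, 229.8]
tcp_rot: [-180.0, -0.1, 101.1]
ft_force: [-0.8, 0.5, -0.4]
finger_gap: -0.3
grip_force: 0.0
```

Run:
```python
from h import *
print(sense()["tool_pos"])
s=snapshot("scene"); a=s["color"][80:360,120:440]; cv2.imwrite("pics/s4.png",cv2.cvtColor(cv2.resize(a,None,fx=2,fy=2),cv2.COLOR_RGB2BGR))
for q in ["lid_front","green_key","yellow_key","mug","stapler"]: print(q,[(W(d["xyz"],s).round(0).tolist(),round(d["p"],2)) for d in pinpoint(q,s)[:2]])
```

```text
[ 452.40026781 -275.27052048  229.84186133]
lid_front [([417.0, -256.0, 88.0], 0.81)]
green_key [([507.0, 350.0, 193.0], 0.75)]
yellow_key [([527.0, 235.0, 194.0], 0.92)]
mug [([655.0, -180.0, 2.0], 0.95)]
stapler [([714.0, 242.0, -4.0], 0.59), ([508.0, 350.0, 192.0], 0.59)]
```

View pics/s4.png

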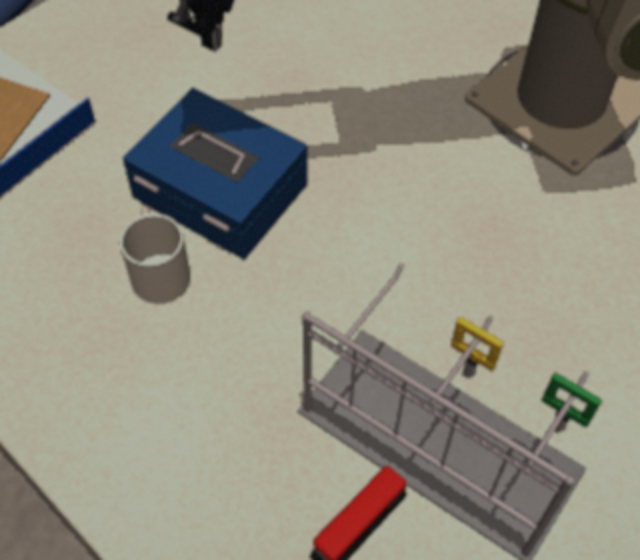

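The lid is fully shut (front edge at z about 88–90) and the arm is clear. The other keys still hang, and the mug and stapler are in place.

```bash
python3 -c "
from bench import *
print(hand_in())"
```

```text
the job is handed in; nothing more can be done
None
```

The red key was laid flat in the cash box, the lid was pressed shut to its fully home height, the other keys, the mug and the stapler stayed in place, and the job is handed in (no verdict was returned).

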